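Open the glue press and hold up the guitar neck

TASK

The face veneer on the head of this guitar neck has set in the glue press: wind the press's handwheel anticlockwise to three quarters of a turn from shut, which brings its handle over the column farther from the robot, and leave it there for the next neck. Then draw the neck out of the press without pressing it up against the pad, and lift it clear. Finish while still holding it in the air, level and still, well clear of the press and with its underside about 15 cm above the bench, so that the glue line can be checked; keep it level all the way and leave the other things on the bench alone.

Things in the scene. Friction and masses are not known exactly. Their poses are not given: they have to be found in the camera images.
- press: Fixed two-column bench glue press. Origin: on the screw's vertical axis, at bench height. +x: from the near to the far column (25 mm thick, at x = -103 and +103 mm). The neck sticks out towards -y. Bed top 51 mm high, x within 125, y within 60 mm. Crosshead on the columns 150 to 192 mm high, x within 130, y within 28 mm; below it a nut of radius 27 mm down to 139 mm.
- rest (a point): Middle of the top of the neck rest, 40 x 40 mm, 51 mm high, fixed to the press at its y = -400 mm. The grey baseboard under all of it is 18 mm thick: x within 135 mm for y -120 to 120 mm of the press, and a tongue with x within 70 mm on to y = -450 mm.
- wheel (a joint): Turn of the handwheel, rad. 0 = shut: handle at the press's +y, pad 0.5 mm above the neck's head. Grows anticlockwise seen from above (opening): at 4.71, three quarters of a turn, the handle is at the press's +x, over the far column. Wheel, screw and pad rise together 12 mm a turn. Stiff (about 2 N at the handle), stays where left. Range -0.1 to 8.0; starts at 0 to 1.2.
- hub (a point): Centre of the level handwheel on top of the press, in the middle plane of its rim, 222 mm above the bench when shut. Rim of 16 mm round bar, radius 72 mm to the bar's middle; three spokes, one leading to the handle; hub 40 mm across with a nut rising 15 mm above this point.
- handle (a point): Point on the axis of the wheel's upright handle, a plain 23 mm cylinder fixed to the wheel (it does not revolve on a pin). It lies 72 mm from the screw axis, 40 mm above the point hub (262 mm above the bench when shut), 30 mm below the handle's top and 32 mm above the rim's top.
- screw: The rising screw with its pad below (and the wheel on top). Pad 100 mm along the press's x, 80 mm along its y, about 22 mm thick. Origin: centre of the pad's underside, 68.5 mm above the bench when shut.
- neck: Wooden guitar neck, loose, 520 mm long, 0.3 to 0.5 kg. Origin: under its balance point. +y to its head end, z up. Shaft 52 wide, 20 thick, y -269 to 101 mm; head 72 wide, 17 thick, y 101 to 251 mm. Lies on the press's bed and rest, underside 51 mm high, head under the pad, the shaft between free in the air. Its y is within 0.04 rad of the press's y.
- head_end (a point): Middle of the neck's head end, 251 mm from the neck's origin along its y axis, 8.5 mm above its underside.
- glue_bottle: Bystander: closed white bottle, 60 mm diameter, 170 mm high; origin under its centre.
- tape_roll: Bystander: roll of tape lying flat, 96 mm across, 25 mm high; origin under its centre.
- block_plane: Bystander: steel block plane with wooden grips, 160 x 45 x 61 mm; origin under its centre, long side along its x axis.
- hammer: Bystander: hammer lying flat, along its x axis.

How it is judged (in metres and radians):
On the way, in this order (a step that is already met when the one before it is completed fails the run):
1. the handwheel stands three quarters of a turn from shut (within 20 degrees) (value of joint wheel between 4.36 and 5.06 rad), for 0.2 s.
2. the neck is drawn out from under the pad (all of step 1 and y of head_end in the frame of press below -0.042 m), for 0.1 s.
At the end, for the whole second after the job is handed in: Wheel at 4.71 rad within 0.35. Neck held by the fingers, touching nothing of the press, underside 110 to 200 mm above the bench, level within 0.07 rad, still (under 20 mm/s, 0.1 rad/s), head end 60 mm or more in front of the screw axis. Other things moved less than 30 mm (all of step 1 and height (world z) of neck between 0.11 and 0.2 m and angle between neck's own z axis and vertical below 0.07 rad and linear speed of neck below 0.02 m/s and angular speed of neck below 0.1 rad/s and y of head_end in the frame of press below -0.06 m and contact force between neck and the fingers above 2 N and contact force between neck and press below 0.1 N and distance of each of glue_bottle, tape_roll, block_plane, hammer from where it was at the start of the episode below 0.03 m); the arm keeps its last pose, push and grip.
It fails at once if the neck is pressed against the pad or wheel with more than 12 N (contact force between neck and screw above 12 N).
It fails at once if the neck is tipped by more than 0.25 rad (14 degrees) (angle between neck's own z axis and vertical above 0.25 rad).
It fails at once if another thing on the bench is moved by more than 30 mm (distance of any of glue_bottle, tape_roll, block_plane, hammer from where it was at the start of the episode above 0.03 m).
It also fails if it takes over 72 s, if anything falls off the work surface, if the arm or the gripper's body presses on something with over 40 N, if the wrist force passes 120 N, or if a joint passes its speed limit or range.

ROBOT

A 6-joint arm with a two-finger parallel gripper is mounted at the origin on the work surface. World frame = base frame: x ahead of the robot, y to its left, z up, the work surface at z = 0. Lengths are in m, angles in degrees, forces in N, time in s.
With the tool pointing down it reaches from about 0.35 to 0.875 m from the base axis. Payload 4.2 kg.
Tool frame: the origin (TCP) lies at the very end of the fingers, on their centre line; the grasp point (between the pads) lies 19 mm behind it; z points along the fingers, y is the line along which they close (so a half turn about z gives the same grasp; the last joint's range is limited). The gripper opens to 87 mm and grips with 3 to 60 N. Pads are 19 mm wide; open, the fingers measure 117 mm over their backs; the gripper's body (75 mm by 190 mm) begins 51 mm behind the grasp point.
Start: joints at [-60.699, 22.042, 0.453, 0, -68.411, -14.817], TCP at [0.156, -0.605, 0.223] pointing down, gripper open.
Joint ranges: [-179.83, 179.83], [-69.29, 118.12], [-61.27, 80.66], [-181.25, 117.63], [-171.15, -9.14], [-177.46, 177.46]. Speed limits (degrees/s): [159.86, 159.86, 180, 180, 180, 180].

INTERFACE

Orientations are given as a 3x3 rotation matrix whose columns are the frame's x, y, z axes.
In Python, from station import sense, optics, r gives the robot as it stands. The module is installed in compiled form; this text tells all that it offers.
- The arm moves only by the shell command python3 -m pendant 'ROWS' [OPENING]. ROWS is JSON, a list that holds one entry, the list of rows, each a list of 4 numbers: the shift along the tool's x, y, z normalised to -1 to 1, where 1 is 100 mm, then the turn about the tool's z normalised to -1 to 1, where 1 is 2 rad. A call has 1 to 8 rows; each row is the pose to reach, as a shift and turn from the pose commanded when the call began, along the tool's axes at that moment; what a row does not reach only later rows make up. A row lasts 1/10 s, in which the tool goes at most 50 mm and 8.59 degrees, less where a joint would pass 70% of its speed; a pose out of reach is approached as far as the arm can. A call with a number of a shift or a turn outside -1 to 1 is refused whole. A call with a gripper value outside its range is refused whole. OPENING is the closure, from 0 (fully open) to 1 (shut), set as the call begins (- or left out, the last holds). The fingers move at their own pace and stop on an object; the grip force is fixed at half the most. Time passes only in rows, so rows that repeat a pose let the fingers close. It gives the time, the measured TCP pose, the force, the opening and the grip force at its end, in the units of the state.
- sense(): the state, without advancing time (a new reading comes with each control period).
- optics.capture(name): name is "side" or "top"; returns the picture (480x640x3 uint8, red, green, blue); there is no depth.
- optics.get_calibration(name): a dict with "camera_matrix" (3x3 intrinsics, pixels), "camera_from_world" (4x4, takes a point from world to camera coordinates). Camera axes: x right, y down, z forward; pixel columns grow to the right and rows downward; lengths in m; the calibration is good to about 2 mm. A picture is of the moment at which its call begins. get_calibration takes no time and is no camera call.
- r.finish_job(): hands the job in; it is judged then, once.
The state is a dict: "time_s": time; "joints": joint angles; "joint_velocities": joint speeds; "effort": joint torques, N m; "tcp_pos": TCP position; "ee_rot": TCP orientation; "wrist_force": force on the tool from outside, world axes, zero at the start; "moment": the same for the moment, N m; "gripper_width": opening from 0.0 (shut) to 1.0 (fully open); "gripper_force": force on a finger pad.
Only numpy, scipy, OpenCV 4.12 (cv2) and the standard library are available. Lean on these libraries where they do the work, as an engineer would, in place of code of your own. Each camera call takes 0.05 s, during which the arm holds its last target. There are 200 camera calls.

## Working session

There is one attempt and no reset: what is moved stays moved. The work goes in short steps, Python scripts to look and compute and a shell command to move; the robot and the scene stay as the last step left them, time stands still between calls to the robot, and variables do not carry over. Pictures are saved under pics/ and viewed, at most 10 in all, crops included, and the job is handed in when it is done.

```bash
mkdir -p pics; python3 - <<'E'
from station import sense, optics, r
import cv2
for n in ("side","top"):
    im=optics.capture(n); cv2.imwrite(f"pics/{n}0.png",im[:,:,::-1])
    c=optics.get_calibration(n); print(n,c)
s=sense(); print(s)
E
```

```text
side {'camera_matrix': array([[500.13826253,   0.        , 328.95787061],
       [  0.        , 500.13826253, 230.02397335],
       [  0.        ,   0.        ,   1.        ]]), 'camera_from_world': array([[ 0.79166901, -0.61094172, -0.00322371, -0.50791401],
       [-0.38201095, -0.49088486, -0.78300683,  0.35123826],
       [ 0.47678906,  0.62111373, -0.62200476,  1.52978037],
       [ 0.        ,  0.        ,  0.        ,  1.        ]])}
top {'camera_matrix': array([[621.09787622,   0.        , 312.55659806],
       [  0.        , 621.09787622, 242.61983126],
       [  0.        ,   0.        ,   1.        ]]), 'camera_from_world': array([[-1.80866842e-04, -9.99926563e-01, -1.21176220e-02,
        -6.41858991e-03],
       [-9.95675708e-01,  1.30576219e-03, -9.28879921e-02,
         6.10363693e-01],
       [ 9.28969934e-02,  1.20484215e-02, -9.95602825e-01,
         1.79429218e+00],
       [ 0.00000000e+00,  0.00000000e+00,  0.00000000e+00,
         1.00000000e+00]])}
{'time_s': 0.1, 'joints': array([-6.06988698e+01,  2.20870995e+01,  3.87249512e-01, -2.40863577e-02,
       -6.84124955e+01, -1.48149162e+01]), 'joint_velocities': array([ 0.03006918, -0.08473179,  0.22572285,  0.08798904, -0.03310092,
        0.02127927]), 'effort': array([-5.84247982e-05, -3.91690493e+01,  1.87934911e+01,  4.23175335e+00,
        1.34735470e-02, -7.35143453e-05]), 'tcp_pos': array([ 0.156197  , -0.60460461,  0.2215619 ]), 'ee_rot': array([[-9.68246592e-01, -2.49996308e-01, -6.18711719e-04],
       [-2.49997043e-01,  9.68244734e-01,  1.90121197e-03],
       [ 1.23768391e-04,  1.99551811e-03, -9.99998001e-01]]), 'wrist_force': array([-0.41858064, -0.40831518, -0.21229104]), 'moment': array([0.0116653 , 0.04313082, 0.0662134 ]), 'gripper_force': 0.0, 'gripper_width': 0.9973026834969189}
```

View pics/top0.png

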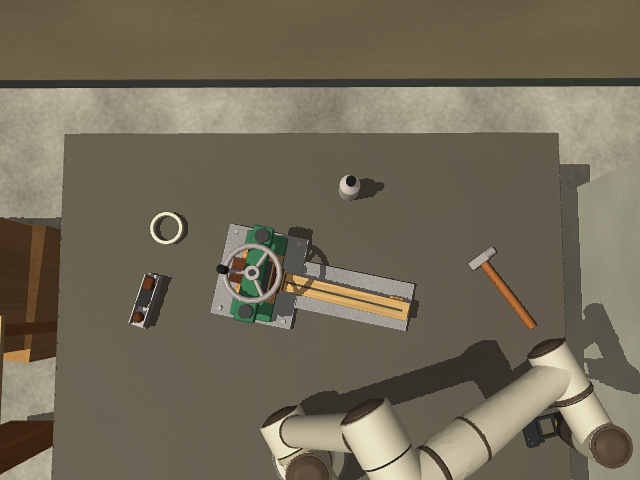

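View pics/side0.png

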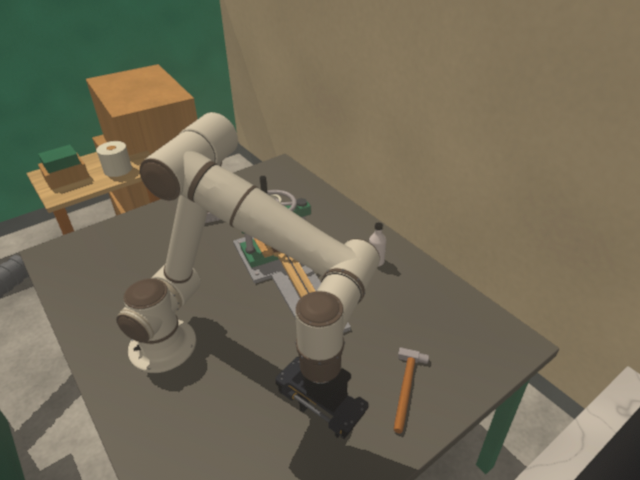

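The top view shows the hub nut at about (252,272), the handle top at (221,269), and column caps at (262,236) far and (245,312) near. The neck shaft runs from (285,283) to (410,308). In the side view the arm hides most of the press, but nothing stands near the neck. I'll measure from the top view.

```bash
cat > h.py <<'E'
import numpy as np, cv2
from station import sense, optics, r
def ray(name,uv,z):
    c=optics.get_calibration(name);K=c["camera_matrix"];T=c["camera_from_world"]
    R=T[:3,:3];t=T[:3,3];o=-R.T@t;d=R.T@np.linalg.solve(K,[uv[0],uv[1],1])
    return o+d*(z-o[2])/d[2]
def rot(p):  # yaw of tool x axis, deg
    R=p["ee_rot"]; return np.degrees(np.arctan2(R[1,0],R[0,0]))
E
python3 - <<'E'
from h import *
im=cv2.imread("pics/top0.png"); hsv=cv2.cvtColor(im,cv2.COLOR_BGR2HSV)
for n,uv,z in [("hubnut",(252,272),.237),("handle top",(221.5,268.5),.295),("far cap",(262,236),.2),("near cap",(245.5,312),.2)]:
    print(n,ray("top",uv,z).round(4))
# wheel rim: hough circle
g=cv2.cvtColor(im,cv2.COLOR_BGR2GRAY)
print(cv2.HoughCircles(g[220:340,190:310],cv2.HOUGH_GRADIENT,1,50,param1=100,param2=20,minRadius=24,maxRadius=38))
# neck wood
m=cv2.inRange(hsv,(12,70,120),(28,255,255)); m[:, :285]=0; m[:, 425:]=0; m[:250]=0; m[340:]=0
cs=max(cv2.findContours(m,0,2)[0],key=cv2.contourArea)
b=cv2.boxPoints(cv2.minAreaRect(cs)); print(b, cv2.contourArea(cs)); print(np.array([ray("top",p,.071) for p in b]).round(4))
x=im[200:350,190:430]; cv2.imwrite("pics/crop.png",cv2.resize(x,None,fx=3.3,fy=3.3,interpolation=2))
E
```

```text
hubnut [0.5147 0.1474 0.237 ]
handle top [0.5208 0.2174 0.295 ]
far cap [0.6122 0.1257 0.2   ]
near cap [0.4111 0.1677 0.2   ]
[[[62.5 52.5 29.7]]]
[[282.6588  293.03528]
 [287.17645 272.70587]
 [410.2118  300.04706]
 [405.69415 320.37646]] 1680.5
[[ 0.4624  0.0777  0.071 ]
 [ 0.5202  0.0651  0.071 ]
 [ 0.4425 -0.2843  0.071 ]
 [ 0.3852 -0.2707  0.071 ]]
```

View pics/crop.png

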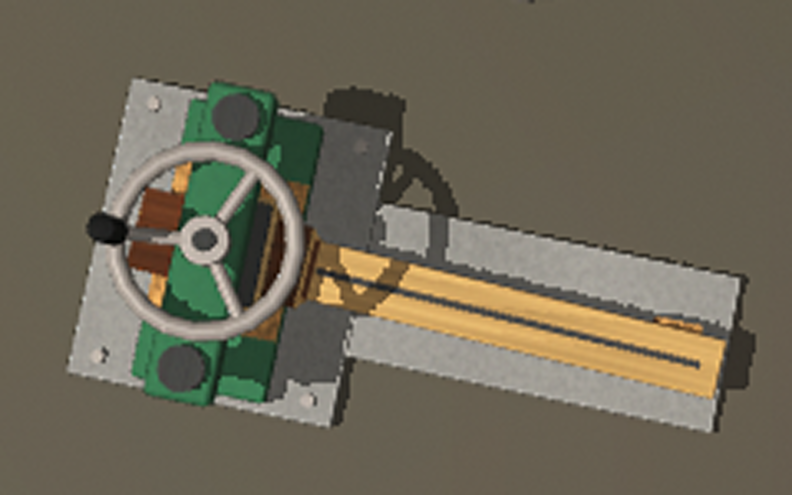

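The close-up confirms the layout:
- **Wheel:** hub at crop (205,240), handle at (104,228). The wheel is about 0.12 rad from shut.
- **Columns:** caps at (238,117) and (183,368). The spacing measures 205 mm, against 206 mm given.
- **Neck:** the tail end is at crop (718,370).

Next I'll raise the arm and swing over.

```bash
cat >> h.py <<'E'
def to(x,y,z,yaw=None):
    s=sense(); R=s["ee_rot"]; d=np.array([x,y,z])-s["tcp_pos"]; t=R.T@d/0.1
    dy=0 if yaw is None else (yaw-rot(s)+180)%360-180
    print("t",s["time_s"],"tcp",s["tcp_pos"].round(4),"yaw",rot(s).round(1),"j1 j6",s["joints"][[0,5]].round(1),"F",s["wrist_force"].round(1),"w",round(s["gripper_width"],3))
    print("shift",t.round(3),"turn",round(np.radians(-dy)/2,3))
E
python3 -m pendant '[[[-0.3,0.2,-0.5,0],[-0.5,0.4,-1,0],[-0.8,0.7,-1,0],[-1,0.8,-1,0],[-1,0.8,-1,0]]]' 0
python3 -m pendant '[[[-0.5,0.4,-0.2,0],[-1,0.8,-0.4,0],[-1,0.8,-0.4,0]]]'
python3 -m pendant '[[[-0.5,0.4,0,0],[-1,0.8,0,0],[-1,0.8,0,0]]]'
python3 -c "
from h import *
to(0.52,0.218,0.36,153)"
```

```text
time_s: 0.6
tcp_pos: [0.2349, -0.5007, 0.3237]
ee_rot: [[-0.967, -0.254, 0.002], [-0.254, 0.967, -0.001], [-0.002, -0.002, -1.0]]
wrist_force: [-0.2, -0.0, -0.6]
gripper_width: 1.0
gripper_force: 0.0
time_s: 0.9
tcp_pos: [0.3106, -0.399, 0.3628]
ee_rot: [[-0.968, -0.25, -0.0], [-0.25, 0.968, 0.0], [0.0, 0.0, -1.0]]
wrist_force: [0.3, 0.3, 1.2]
gripper_width: 0.998
gripper_force: 0.0
time_s: 1.2
tcp_pos: [0.3878, -0.2958, 0.3619]
ee_rot: [[-0.968, -0.252, -0.001], [-0.252, 0.968, 0.001], [0.001, 0.001, -1.0]]
wrist_force: [0.4, -0.9, 0.1]
gripper_width: 0.997
gripper_force: 0.0
t 1.2 tcp [ 0.3878 -0.2958  0.3619] yaw -165.4 j1 j6 [-18.2 -57.2] F [ 0.4 -0.9  0.1] w 0.997
shift [-2.572  4.64   0.022] turn 0.363
```

```bash
for i in 1 2 3 4; do python3 -m pendant '[[[-0.25,0.5,0,0],[-0.5,1,0,0],[-0.55,1,0,0]]]' >/dev/null; done
python3 -m pendant '[[[-0.2,0.4,0,0.07],[-0.3,0.6,0,0.14],[-0.35,0.64,0,0.21],[-0.35,0.64,0,0.28],[-0.35,0.64,0,0.36],[-0.35,0.64,0,0.363],[-0.35,0.64,0,0.363]]]'
python3 - <<'E'
from h import *
to(0.52,0.218,0.243,153)
for n in("side","top"): cv2.imwrite(f"pics/{n}1.png",optics.capture(n)[:,:,::-1])
s=cv2.imread("pics/side1.png")[120:320,180:400]; t=cv2.imread("pics/top1.png")[190:350,180:340]
cv2.imwrite("pics/c1.png",np.hstack([cv2.resize(s,(440,400)),cv2.resize(t,(400-40,400))]))
E
```

```text
time_s: 3.1
tcp_pos: [0.518, 0.2144, 0.3622]
ee_rot: [[-0.891, 0.455, -0.001], [0.455, 0.891, -0.001], [0.0, -0.001, -1.0]]
wrist_force: [-0.5, -0.1, -0.0]
gripper_width: 0.999
gripper_force: 0.0
t 3.1 tcp [0.518  0.2144 0.3622] yaw 153.0 j1 j6 [  39.  -156.1] F [-0.5 -0.1 -0. ] w 0.999
shift [-1.000e-03  4.300e-02  1.192e+00] turn -0.0
```

View pics/c1.png

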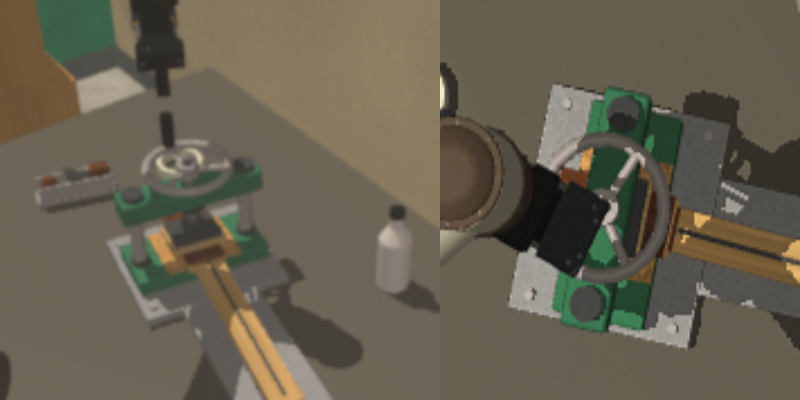

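Side crop: the handle top is at (166,113), which is side pixel (263,176.5), right under the finger at crop (162,90). I'll check that position against the top view.

```bash
python3 - <<'E'
from h import *
print(ray("side",(263,178),.292))
im=cv2.imread("pics/side0.png");g=cv2.cvtColor(cv2.imread("pics/side1.png"),6)
m=(g[165:205,250:280]<45).astype(np.uint8)
n,l,st,c=cv2.connectedComponentsWithStats(m);print(st+[250,165,0,0,0])
b=(g[165:205,250:280]);
for row in b[8:30:2]: print(row)
E
```

```text
[0.51870872 0.21208576 0.292     ]
[[ 250  165   30   40 1140]
 [ 260  165    4    2    8]
 [ 261  179    5   14   52]]
[101 100 101 101 101 101 101 101 101 101 100 101 100 100 100 101 101 101
 101 101 101 101 102 102 101 101 101 101 101 101]
[101 101 101 101 101 101 101 101 101 100  94  87  84  84  87  94 100 101
 101 102 101 101 101 101 101 101 101 101 101 101]
[101 101 100 100 101 101 101 101 100  85  62  50  49  48  49  59  85  99
 101 100 101 101 101 101 101 101 101 101 101 101]
[101 101 100 101 101 101 101 100  99  83  57  46  44  44  42  49  81  99
 101 101 101 101 101 101 101 101 101 101 101 101]
[101 101 101 100 101 101 101 101  99  85  59  44  43  42  41  45  70  92
 100 101 101 101 101 101 101 101 101 100 102 101]
[101 101 101 101 100 101 101 101 100  90  68  46  42  43  43  44  60  87
 100 101 100 101 101 102 101 101 102 101 101 102]
[101 101 100 101 100 101 101 100 101  98  77  47  42  43  42  44  60  86
  99 101 102 101 101 101 101 101 101 101 101 101]
[101 102 102 101 101 101 101 100 101  99  79  50  43  43  42  42  53  83
  99 101 101 101 101 102 101 101 101 101 101 101]
[102 101 101 101 101 101 101 101 101 100  84  58  43  43  42  42  49  83
 103 108 110 114 116 117 118 117 117 118 115 111]
[102 103 102 102 101 101 101 101 101 100  87  62  45  41  42  42  51  97
 132 143 144 145 146 146 144 142 144 150 154 154]
[101 101 102 102 102 101 102 106 114 126 135 122  89  59  52  56  69  88
 100 101 100 101 103 105 108 108 107 105 104 104]
```

The two views agree within 5 mm. Next: descend and close on the handle.

```bash
python3 -m pendant '[[[0,0,0.4,0],[0,0.02,0.8,0],[0,0.02,0.8,0]]]' | grep -E "pos|force"
python3 -m pendant '[[[0,0,0.15,0],[0,0,0.33,0],[0,0,0.33,0]]]' | grep -E "pos|force"
python3 -m pendant '[[[0,0,0,0],[0,0,0,0],[0,0,0,0],[0,0,0,0],[0,0,0,0],[0,0,0,0],[0,0,0,0]]]' 1
python3 - <<'E'
from h import *
to(0.519,0.216,.249)
E
```

```text
tcp_pos: [0.5155, 0.2154, 0.2768]
wrist_force: [-0.3, -0.3, -0.1]
gripper_force: 0.0
tcp_pos: [0.5183, 0.2167, 0.2493]
wrist_force: [0.4, 0.4, 0.1]
gripper_force: 0.0
time_s: 4.5
tcp_pos: [0.5185, 0.2171, 0.2496]
ee_rot: [[-0.89, 0.456, 0.0], [0.456, 0.89, -0.0], [-0.0, -0.0, -1.0]]
wrist_force: [-0.5, -0.7, 0.5]
gripper_width: 0.448
gripper_force: 0.0
t 4.5 tcp [0.5185 0.2171 0.2496] yaw 152.9 j1 j6 [  39.2 -156.3] F [-0.5 -0.7  0.5] w 0.448
shift [-0.009 -0.008  0.006] turn 0.0
```

```bash
python3 -m pendant '[[[0,0,0,0],[0,0,0,0],[0,0,0,0],[0,0,0,0],[0,0,0,0],[0,0,0,0],[0,0,0,0]]]' 1
cat > arc.py <<'E'
import sys
from h import *
C=np.array([.513,.147]); step=float(sys.argv[1])
s=sense(); R=s["ee_rot"]; d=s["tcp_pos"][:2]-C
print("r",np.hypot(*d).round(4),"wheel",((np.degrees(np.arctan2(d[1],d[0]))-78.2)%360).round(1),s["time_s"],"w",s["gripper_width"],"F",s["wrist_force"].round(1),"j6",s["joints"][5].round(0))
a0=np.arctan2(d[1],d[0])
for k in range(1,9):
    a=a0+np.radians(k*step); p=C+.072*np.array([np.cos(a),np.sin(a)])
    q=R.T@np.append(p-s["tcp_pos"][:2],step*k/360*.012)/.1
    print([round(float(x),3) for x in (*q,-np.radians(k*step)/2)],end=",")
E
python3 arc.py 8
```

```text
time_s: 5.2
tcp_pos: [0.5203, 0.2205, 0.2496]
ee_rot: [[-0.891, 0.455, 0.005], [0.455, 0.891, 0.006], [-0.001, 0.008, -1.0]]
wrist_force: [2.9, 8.3, -2.5]
gripper_width: 0.259
gripper_force: 30.0
r 0.0739 wheel 6.2 5.2 w 0.2589999995499088 F [ 2.9  8.3 -2.5] j6 -156.0
[0.084, -0.061, -0.003, -0.07],[0.168, -0.116, -0.006, -0.14],[0.243, -0.182, -0.01, -0.209],[0.308, -0.258, -0.013, -0.279],[0.363, -0.343, -0.016, -0.349],[0.404, -0.434, -0.02, -0.419],[0.433, -0.531, -0.023, -0.489],[0.448, -0.63, -0.027, -0.559],
```

The handle is really about 4 mm further out along y, so I'll shift the commanded pose to relax the side force before turning.

```bash
python3 -m pendant '[[[0,0.045,0,0],[0,0.045,0,0]]]' | grep -E "pos|force"
sed -i 's/\.513,\.147/.514,.150/' arc.py; python3 arc.py 8
```

```text
tcp_pos: [0.5204, 0.2208, 0.2494]
wrist_force: [-1.0, -1.3, 0.5]
gripper_force: 30.0
r 0.071 wheel 6.6 5.4 w 0.25927039651531425 F [-1.  -1.3  0.5] j6 -157.0
[0.094, -0.035, -0.003, -0.07],[0.177, -0.091, -0.005, -0.14],[0.252, -0.158, -0.008, -0.209],[0.317, -0.235, -0.01, -0.279],[0.37, -0.32, -0.013, -0.349],[0.411, -0.412, -0.015, -0.419],[0.439, -0.508, -0.018, -0.489],[0.453, -0.608, -0.02, -0.559],
```

```bash
python3 -m pendant '[[[0.09,-0.04,-0.003,-0.07],[0.173,-0.096,-0.005,-0.14],[0.25,-0.163,-0.008,-0.21],[0.315,-0.24,-0.01,-0.28],[0.368,-0.325,-0.013,-0.35],[0.41,-0.416,-0.015,-0.42],[0.437,-0.512,-0.018,-0.49],[0.452,-0.611,-0.02,-0.559]]]' | grep -E "pos|force"
python3 arc.py 8
```

```text
tcp_pos: [0.4527, 0.1851, 0.2515]
wrist_force: [5.9, -7.6, -3.0]
gripper_force: 30.0
r 0.0707 wheel 72.0 6.2 w 0.2578570443753453 F [ 5.9 -7.6 -3. ] j6 -94.0
[0.095, -0.034, -0.002, -0.07],[0.177, -0.091, -0.005, -0.14],[0.25, -0.16, -0.007, -0.209],[0.313, -0.238, -0.01, -0.279],[0.365, -0.324, -0.012, -0.349],[0.404, -0.417, -0.015, -0.419],[0.43, -0.514, -0.017, -0.489],[0.442, -0.614, -0.019, -0.559],
```

```bash
sed -i 's/\.514,\.150/.5155,.1495/; s/p-s\["tcp_pos"\]\[:2\]/p-(s["tcp_pos"]-s["wrist_force"]\/2300)[:2]/' arc.py; python3 arc.py 8
```

```text
r 0.0722 wheel 72.2 6.2 w 0.2578570443753453 F [ 5.9 -7.6 -3. ] j6 -94.0
[0.088, -0.09, -0.002, -0.07],[0.17, -0.148, -0.005, -0.14],[0.243, -0.217, -0.007, -0.209],[0.306, -0.296, -0.01, -0.279],[0.357, -0.382, -0.012, -0.349],[0.396, -0.475, -0.014, -0.419],[0.421, -0.572, -0.017, -0.489],[0.433, -0.672, -0.019, -0.559],
```

```bash
python3 -m pendant '[[[0.088,-0.08,-0.002,-0.07],[0.17,-0.148,-0.005,-0.14],[0.243,-0.217,-0.007,-0.21],[0.306,-0.296,-0.01,-0.28],[0.357,-0.382,-0.012,-0.35],[0.396,-0.475,-0.015,-0.42],[0.421,-0.572,-0.017,-0.49],[0.433,-0.672,-0.02,-0.559]]]' | grep -E "pos|force"
python3 arc.py 8
```

```text
tcp_pos: [0.4557, 0.1062, 0.2537]
wrist_force: [-7.1, 0.3, 3.8]
gripper_force: 30.0
r 0.0739 wheel 137.7 7.0 w 0.25948967651350563 F [-7.1  0.3  3.8] j6 -22.0
[0.073, -0.035, -0.003, -0.07],[0.154, -0.095, -0.006, -0.14],[0.225, -0.165, -0.009, -0.209],[0.286, -0.245, -0.012, -0.279],[0.336, -0.333, -0.015, -0.349],[0.372, -0.426, -0.018, -0.419],[0.396, -0.524, -0.021, -0.489],[0.405, -0.624, -0.024, -0.559],
```

```bash
sed -i 's/\.5155,\.1495/.5145,.1485/' arc.py; python3 arc.py 8
```

```text
r 0.0725 wheel 137.5 7.0 w 0.25948967651350563 F [-7.1  0.3  3.8] j6 -22.0
[0.079, -0.022, -0.003, -0.07],[0.16, -0.082, -0.006, -0.14],[0.232, -0.152, -0.009, -0.209],[0.293, -0.231, -0.012, -0.279],[0.343, -0.319, -0.015, -0.349],[0.38, -0.412, -0.018, -0.419],[0.403, -0.51, -0.021, -0.489],[0.413, -0.61, -0.024, -0.559],
```

```bash
python3 -m pendant '[[[0.079,-0.022,-0.003,-0.07],[0.16,-0.082,-0.005,-0.14],[0.232,-0.152,-0.008,-0.21],[0.293,-0.231,-0.01,-0.28],[0.343,-0.319,-0.013,-0.35],[0.38,-0.412,-0.015,-0.42],[0.403,-0.51,-0.018,-0.49],[0.413,-0.61,-0.02,-0.559]]]' | grep -E "pos|force"
python3 arc.py 8
```

```text
tcp_pos: [0.5258, 0.0756, 0.2559]
wrist_force: [0.1, -7.3, 0.8]
gripper_force: 30.0
r 0.0738 wheel 200.6 7.8 w 0.25595472680316783 F [ 0.1 -7.3  0.8] j6 49.0
[0.091, -0.032, -0.003, -0.07],[0.172, -0.09, -0.006, -0.14],[0.245, -0.159, -0.009, -0.209],[0.308, -0.238, -0.012, -0.279],[0.359, -0.325, -0.015, -0.349],[0.397, -0.417, -0.018, -0.419],[0.422, -0.515, -0.021, -0.489],[0.433, -0.615, -0.024, -0.559],
```

```bash
python3 -m pendant '[[[0.091,-0.032,-0.003,-0.07],[0.172,-0.09,-0.005,-0.14],[0.245,-0.159,-0.008,-0.21],[0.308,-0.238,-0.01,-0.28],[0.359,-0.325,-0.013,-0.35],[0.397,-0.417,-0.015,-0.42],[0.422,-0.515,-0.018,-0.49],[0.433,-0.615,-0.02,-0.559]]]' | grep -E "pos|force"
python3 arc.py 3
```

```text
tcp_pos: [0.5853, 0.1259, 0.258]
wrist_force: [3.0, -3.5, -0.0]
gripper_force: 30.0
r 0.0743 wheel 264.1 8.6 w 0.2533732674600087 F [ 3.  -3.5 -0. ] j6 112.0
[0.022, -0.017, -0.001, -0.026],[0.056, -0.035, -0.002, -0.052],[0.088, -0.054, -0.003, -0.079],[0.12, -0.074, -0.004, -0.105],[0.15, -0.097, -0.005, -0.131],[0.179, -0.121, -0.006, -0.157],[0.207, -0.146, -0.007, -0.183],[0.233, -0.173, -0.008, -0.209],
```

```bash
python3 -m pendant '[[[0.024,-0.017,-0.001,-0.026],[0.054,-0.035,-0.002,-0.052],[0.054,-0.035,-0.002,-0.052],[0.054,-0.035,-0.002,-0.052]]]' | grep -E "pos|force"
python3 arc.py 3 | head -1
python3 -m pendant '[[[0,0,0,0],[0,0,0,0],[0,0,0,0],[0,0,0,0],[0,0,0,0],[0,0,0,0],[0,0,0,0],[0,0,0,0]]]' 0 | grep -E "pos|force|width"
python3 -m pendant '[[[0,0,-0.3,0],[0,0,-0.6,0],[0,0,-1,0],[0,0,-1,0]]]' | grep -E "pos|force|width"
python3 - <<'E'
from h import *
to(0.472,-0.015,0.36,-102.5)
for n in("side","top"): cv2.imwrite(f"pics/{n}2.png",optics.capture(n)[:,:,::-1])
s=cv2.imread("pics/side2.png")[120:320,180:400]; t=cv2.imread("pics/top2.png")[190:350,180:340]
cv2.imwrite("pics/c2.png",np.hstack([cv2.resize(s,(440,400)),cv2.resize(t,(400-40,400))]))
E
```

```text
tcp_pos: [0.5872, 0.1333, 0.2583]
wrist_force: [6.9, -1.1, -2.3]
gripper_force: 30.0
r 0.0743 wheel 270.0 9.0 w 0.25520172721071976 F [ 6.9 -1.1 -2.3] j6 117.0
tcp_pos: [0.5846, 0.1334, 0.2578]
wrist_force: [-0.5, -0.2, 1.1]
gripper_width: 0.899
gripper_force: 0.0
tcp_pos: [0.5869, 0.1335, 0.3646]
wrist_force: [-0.3, 0.2, -0.1]
gripper_width: 0.995
gripper_force: 0.0
t 10.2 tcp [0.5869 0.1335 0.3646] yaw 55.1 j1 j6 [ 28.3 116.8] F [-0.3  0.2 -0.1] w 0.995
shift [-1.876 -0.092  0.027] turn 1.375
```

View pics/c2.png

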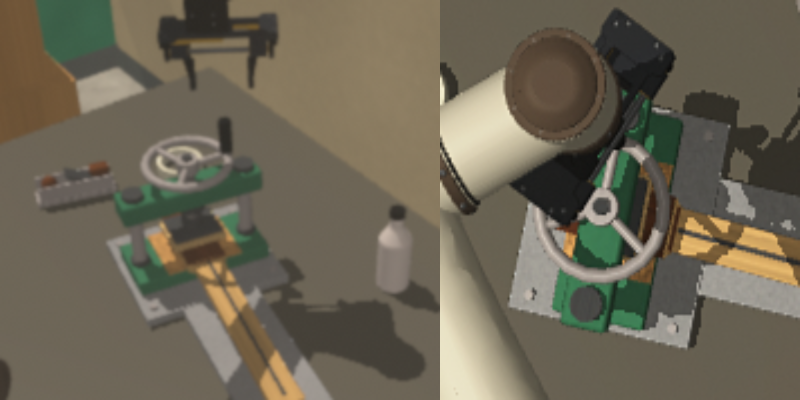

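The side crop shows the handle at (225,135), over the far column, with the wheel open and the gripper clear above it. Next I'll swing over the neck's balance point.

```bash
python3 -m pendant '[[[-0.2,0,0,0.074],[-0.4,0,0,0.148],[-0.6,-0.02,0,0.222],[-0.8,-0.05,0,0.296],[-1,-0.05,0,0.37],[-1,-0.05,0,0.444],[-1,-0.05,0,0.518],[-1,-0.05,0,0.592]]]' | grep force
python3 -c "
from h import *
to(0.472,-0.015,0.36,-102.5)"
```

```text
wrist_force: [0.3, -0.4, 0.3]
gripper_force: 0.0
t 11.1 tcp [0.5225 0.0539 0.3562] yaw -13.1 j1 j6 [23.6 53.3] F [ 0.3 -0.4  0.3] w 0.998
shift [-0.335  0.786 -0.036] turn 0.78
```

```bash
python3 -m pendant '[[[-0.1,0.2,0,0.074],[-0.2,0.4,0,0.148],[-0.3,0.6,0,0.222],[-0.33,0.78,0,0.296],[-0.33,0.78,0,0.37],[-0.33,0.78,0,0.444],[-0.33,0.78,0,0.518],[-0.33,0.78,0,0.592]]]' | grep force
python3 -m pendant '[[[0,0,0.1,0.07],[0,0,0.3,0.14],[0,0,0.5,0.188],[0,0,0.8,0.188],[0,0,0.9,0.188],[0,0,0.9,0.188]]]' | grep force
python3 - <<'E'
from h import *
to(0.472,-0.015,0.1,-102.5)
cv2.imwrite("pics/side3.png",optics.capture("side")[:,:,::-1]); t=optics.capture("top")[:,:,::-1]; cv2.imwrite("pics/top3.png",t)
s=cv2.imread("pics/side3.png")[150:350,180:400]
cv2.imwrite("pics/c3.png",np.hstack([cv2.resize(s,(440,400)),cv2.resize(t[220:340,270:378+12],(360,360+40))]))
E
```

```text
wrist_force: [0.7, 0.2, -0.3]
gripper_force: 0.0
wrist_force: [-1.0, 0.3, 1.0]
gripper_force: 0.0
t 12.5 tcp [ 0.4726 -0.0149  0.2657] yaw -102.1 j1 j6 [ 17.9 -30.1] F [-1.   0.3  1. ] w 1.001
shift [-0.002 -0.002  1.657] turn 0.003
```

View pics/c3.png

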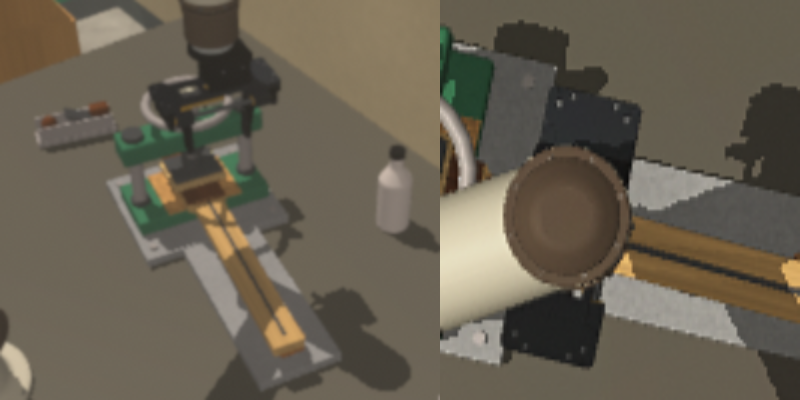

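Side crop: the open fingers at (188,150) and (250,165) straddle the shaft line, still well above it. I'll descend to 0.10 m and look again.

```bash
python3 -m pendant '[[[0,0,0.3,0],[0,0,0.6,0],[0,0,0.9,0],[0,0,0.9,0]]]' | grep force
python3 -m pendant '[[[0,0,0.3,0],[0,0,0.7,0.003],[0,0,0.75,0.003],[0,0,0.75,0.003]]]' | grep force
python3 - <<'E'
from h import *
to(0.472,-0.015,0.048,-102.5)
s=optics.capture("side")[:,:,::-1]; t=optics.capture("top")[:,:,::-1]
cv2.imwrite("pics/c4.png",np.hstack([cv2.resize(s[150:350,180:380],(400,400)),cv2.resize(t[200:400,200:400],(400,400))]))
E
```

```text
wrist_force: [-0.2, -0.3, -0.2]
gripper_force: 0.0
wrist_force: [-0.2, 0.7, 0.9]
gripper_force: 0.0
t 13.4 tcp [ 0.475  -0.0145  0.104 ] yaw -102.4 j1 j6 [ 17.9 -30.4] F [-0.2  0.7  0.9] w 1.001
shift [0.011 0.029 0.56 ] turn 0.001
```

View pics/c4.png

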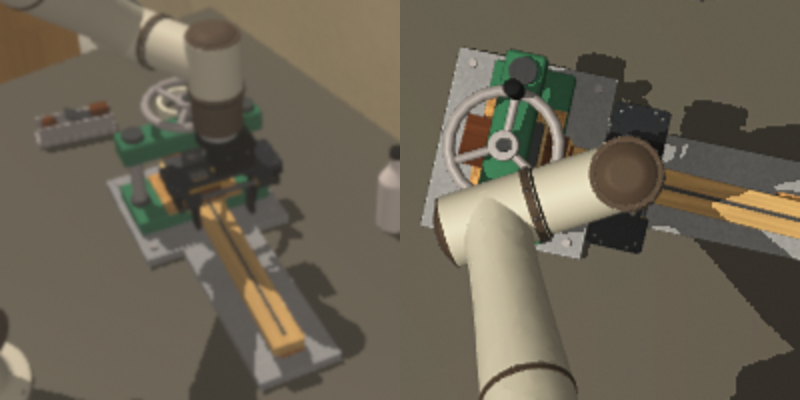

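Top crop: the wrist is over the shaft, with the link passing beside and well above the wheel. The handle is at (513,89) and the hub at (503,145), so I'll check the wheel angle from those. Then I'll descend slowly and grip.

```bash
python3 - <<'E'
from h import *
a=ray("top",(256.7,244.3),.298);b=ray("top",(251.7,272.5),.246);d=a-b
print(d,((np.degrees(np.arctan2(d[1],d[0]))-78.2)%360))
E
python3 -m pendant '[[[0,0,0.1,0],[0,0,0.2,0],[0,0,0.3,0],[0,0,0.3,0]]]' | grep -E "pos|force"
python3 -m pendant '[[[0,0.01,0.1,0],[0,0.02,0.2,0],[0,0.02,0.26,0],[0,0.02,0.26,0]]]' | grep -E "pos|force"
```

```text
[ 0.06815629 -0.01762012  0.052     ] 267.30496411378454
tcp_pos: [0.4726, -0.0149, 0.0711]
wrist_force: [0.5, 1.0, -0.0]
gripper_force: 0.0
tcp_pos: [0.4711, -0.0144, 0.0456]
wrist_force: [0.5, 0.6, 0.8]
gripper_force: 0.0
```

```bash
python3 -m pendant '[[[0,0,0,0],[0,0,0,0],[0,0,0,0],[0,0,0,0],[0,0,0,0],[0,0,0,0],[0,0,0,0],[0,0,0,0]]]' 1
python3 -c "
from h import *
to(0.472,-0.015,0.05)"
```

```text
time_s: 15.1
tcp_pos: [0.4726, -0.014, 0.0471]
ee_rot: [[-0.217, -0.976, 0.002], [-0.976, 0.217, 0.0], [-0.001, -0.001, -1.0]]
wrist_force: [2.2, 0.0, 0.2]
gripper_width: 0.598
gripper_force: 29.9
t 15.1 tcp [ 0.4726 -0.014   0.0471] yaw -102.5 j1 j6 [ 18.1 -30.6] F [2.2 0.  0.2] w 0.598
shift [ 0.011  0.004 -0.029] turn 0.0
```

```bash
python3 -m pendant '[[[0,0,-0.02,0],[0,0,-0.05,0],[0,0,-0.05,0],[0,0,-0.05,0]]]' | grep -E "pos|force|width"
python3 -m pendant '[[[0.1,0,0,0],[0.25,0,0,0],[0.4,0,0,0],[0.55,0,0,0],[0.7,0,0,0],[0.85,0,0,0],[0.95,0,0,0],[0.95,0,0,0]]]' | grep -E "pos|force|width"
python3 -c "
from h import *
to(0.472,-0.015,0.05);print(sense()['moment'])"
```

```text
tcp_pos: [0.4713, -0.0142, 0.0515]
wrist_force: [0.8, -0.4, -4.1]
gripper_width: 0.596
gripper_force: 29.9
tcp_pos: [0.4504, -0.1084, 0.0516]
wrist_force: [-0.1, 0.2, -4.2]
gripper_width: 0.595
gripper_force: 29.9
t 16.3 tcp [ 0.4504 -0.1084  0.0516] yaw -102.6 j1 j6 [  6.6 -19.3] F [-0.1  0.2 -4.2] w 0.595
shift [-0.958 -0.006  0.016] turn 0.0
[ 0.04082488  0.09211925 -0.00750907]
```

```bash
python3 -m pendant '[[[0.15,0,0,0],[0.3,0,0,0],[0.45,0,0,0],[0.6,0,0,0],[0.75,0,0,0],[0.8,0,0,0],[0.8,0,0,0]]]' | grep -E "pos|force|width"
python3 -m pendant '[[[0.03,0,-0.1,0],[0.1,0,-0.25,0],[0.25,0,-0.4,0],[0.4,0,-0.55,0],[0.5,0,-0.7,0],[0.6,0,-0.85,0],[0.6,0,-0.94,0],[0.6,0,-0.94,0]]]' | grep -E "pos|force|width"
python3 -m pendant '[[[0,0,0,0],[0,0,0,0],[0,0,0,0],[0,0,0,0],[0,0,0,0],[0,0,0,0]]]'
python3 - <<'E'
from h import *
s=optics.capture("side")[:,:,::-1]; t=optics.capture("top")[:,:,::-1]
cv2.imwrite("pics/c5.png",np.hstack([cv2.resize(s[130:380,150:400],(400,400)),cv2.resize(t[180:380,200:400],(400,400))]))
E
```

```text
tcp_pos: [0.434, -0.1852, 0.0517]
wrist_force: [-1.0, 0.7, -4.3]
gripper_width: 0.595
gripper_force: 29.9
tcp_pos: [0.4221, -0.2434, 0.1474]
wrist_force: [1.5, 0.3, -3.1]
gripper_width: 0.596
gripper_force: 29.9
time_s: 18.4
tcp_pos: [0.421, -0.2435, 0.1456]
ee_rot: [[-0.216, -0.976, -0.0], [-0.976, 0.216, 0.0], [0.0, 0.0, -1.0]]
wrist_force: [-0.3, 0.0, -4.3]
gripper_width: 0.597
gripper_force: 29.9
```

View pics/c5.png

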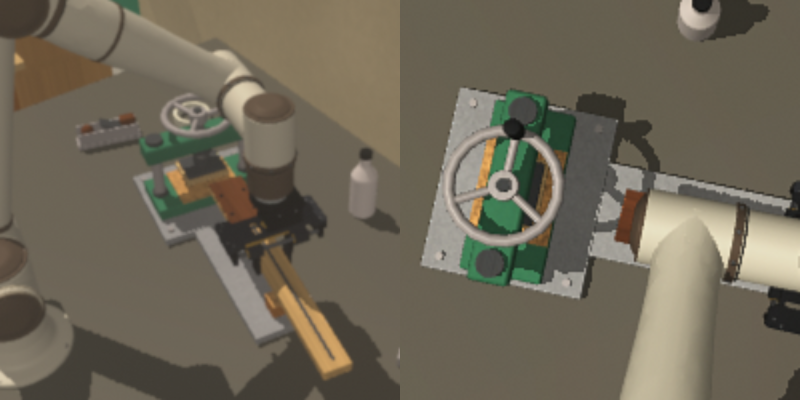

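The picture shows the neck held level in the air, with its head end at top crop (622,215), about 15 cm in front of the hub at (503,185). The handle is still over the far column, so I'm handing in.

```bash
python3 -c "
from station import r
print(r.finish_job())"
```

```text
the job is handed in; nothing more can be done
None
```

The job is handed in, though the station returned no verdict: the wheel measured about 267–270° from shut with its handle over the far column, and the neck is held level and still, about 15 cm above the bench and about 15 cm in front of the screw axis.

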